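# Open the bar clamp on a mended corkscrew case

## Task

The glue on the little wooden corkscrew case has set, so open the bar clamp that holds it: press down the ratchet release plate on the sliding jaw, and keeping it pressed push the jaw back along its bar, away from the case, until it is fully home against the end block. Then let the plate spring up again and come away. Leave the case standing in place on the clamp's rests, and do not disturb the cup of corks, the bottle lock or the corkscrew.

Things in the scene. Friction and masses are not known exactly. Their poses are not given: they have to be found in the camera images.
- clamp: Bar clamp screwed to the counter: wooden base board 110 x 350 x 16 mm, steel bar above it. Origin on the counter under the board's middle; z up; y along the bar, the way the sliding jaw opens. Fixed jaw at y -175 to -150 mm, 90 mm wide, 108 mm high; two wooden rests, 58 mm high, at y -148 to -62 mm; end block at y 144 to 175 mm, 66 mm high.
- jaw (a joint): How far the sliding jaw is pushed back along the bar (m): 0 closed on the case, 0.110 fully home against the end block; starts at 0 to 0.002. Teeth under the bar lock it (up to 3 mm of play) while the release is up; with the release down it slides with about 1.5 N of drag. Its dark steel carriage is 92 mm long, 60 mm wide; at the case end stands a jaw plate 76 mm wide, top 108 mm high.
- lug_face (a point): Centre of the inner face (it looks back at the case) of the push lug, an upright plate at the far end of the carriage, 60 mm wide, 12 mm thick, top 106 mm above the counter. The point is 85 mm above the counter; axes as the clamp's; it moves with the jaw. Pushing this face along the clamp's +y opens the jaw. Between jaw plate and lug is a 68 mm long pocket, open above and at both sides.
- release (a joint): How far the release plate is pressed down (m): 0 up, 0.009 fully down on its stop. It is sprung: about 3 N starts it, 6 N holds it fully down, and it comes up when let go. The jaw is free once it is down more than 0.006.
- release_top (a point): Centre of the top of the release plate, a flat ribbed steel thumb plate 32 mm across the bar and 54 mm along it, the floor of the pocket between jaw plate and lug: 78 mm above the counter when up, 69 mm fully down. It moves straight down and travels with the jaw. The lug's inner face is 29 mm from this point along the clamp's +y. Axes as the clamp's.
- case: The mended wooden corkscrew case, 100 mm across the bar, 90 mm along it, 45 mm high, about 0.3 kg, loose, standing on the rests between the jaws with about 1 mm of play. Origin at the centre of its underside, 58 mm above the counter; z up.
- cork_cup: Tin cup 72 mm wide and 80 mm high with three corks standing in it (102 mm high in all). Loose, on the counter. Origin at the centre of its underside.
- bottle_lock: Brass bottle lock with a steel shackle, 42 mm wide, 75 mm high. Loose, upright on the counter. Origin at the centre of its underside.
- corkscrew: Stag-antler corkscrew lying on the counter: antler handle about 130 mm long along its y, screw pointing 97 mm along its +x, 26 mm high. Loose. Origin on the counter at the middle of the handle.
There are look-alikes about, which are no part of the job. There is more than one size of the case; the job needs the middle-sized.

How it is judged:
By the outcome, as a careful person would: the job done as asked, in the order asked, and still so for the second after the job is handed in, with the robot touching nothing.
It also fails if it takes over 32 s, if anything falls off the work surface, if the arm or the gripper's body presses on something with over 40 N, if the wrist force passes 120 N, or if a joint passes its speed limit or range.

## Robot

A 7-joint arm with a two-finger parallel gripper is mounted at the origin on the work surface. World frame = base frame: x ahead of the robot, y to its left, z up, the work surface at z = 0. Lengths are in m, angles in rad, forces in N, time in s.
With the tool pointing down it reaches from about 0.425 to 0.875 m from the base axis. Payload 8.4 kg.
Tool frame: the origin (TCP) lies at the very end of the fingers, on their centre line; the grasp point (between the pads) lies 19 mm behind it; z points along the fingers, y is the line along which they close (so a half turn about z gives the same grasp; the last joint's range is limited). The gripper opens to 85 mm and grips with 20 to 120 N. Pads are 22 mm wide; open, the fingers measure 114 mm over their backs; the gripper's body (76 mm by 85 mm) begins 54 mm behind the grasp point. The pads swing forward as they close: fully open they stand 13 mm farther back than shut.
Start: joints at [1.131, 0.333, 0.04, 1.465, -0.013, 1.343, -0.059], TCP at [0.217, -0.613, 0.231] pointing down, gripper open.
Joint ranges: [-2.58, 2.58], [-0.38, 2.09], [-1.3, 1.39], [0.25, 2.4], [-1.5, 4.64], [0.08, 2.09], [-2.65, 2.65]. Speed limits (rad/s): [2.22, 2.22, 2.79, 2.79, 3.14, 3.14, 3.14].

## Interface

Orientations are given as [roll, pitch, yaw] about the fixed x, y, z axes, in that order (R = Rz(yaw) Ry(pitch) Rx(roll)).
In Python, from station import r gives the robot as it stands.
- The arm moves only by the tool servo_tool, never from a script. Its argument "deltas" is a list of rows, each a list of 7 numbers: the opening, from -1 (shut) to 1 (fully open), then the shift along the tool's x, y, z in cm, then the turn, a rotation vector about the tool's x, y, z in units of 5 degrees (1.0 is 5 degrees). In form: [[hand, dx, dy, dz, rx, ry, rz], ...]. A call has exactly 8 rows; each row shifts and turns the commanded pose from where the row before left it, along the tool's axes as they then stand; what a row does not reach is not made up. A row lasts 1/8 s, in which the tool goes at most 62.5 mm and 10.7 degrees, less where a joint would pass 70% of its speed; a pose out of reach is approached as far as the arm can. A call with a gripper value outside its range is refused whole. The fingers move at their own pace and stop on an object; "squeeze" is the grip in N (left out, the last holds). Time passes only in rows, so rows that do not move let the fingers close, or fill a call up. It gives the time, the measured TCP pose, the force, the opening and the grip force at its end, in the units of the state.
- r.get_state(): the state, without advancing time (a new reading comes with each control period).
- r.snapshot(name): name is "scene" or "top" or "wrist"; returns the picture (400x640x3 uint8, red, green, blue); there is no depth.
- r.camera_info(name): a dict with "fx", "fy", "cx", "cy" (pixels), "dist_coeffs" ([k1, k2, p1, p2, k3] as OpenCV has them; the pictures are not rectified), "xyz" and "rotation" of the camera in the world. Camera axes: x right, y down, z forward; pixel columns grow to the right and rows downward; lengths in m; the calibration is good to about 2 mm. A picture is of the moment at which its call begins: read the wrist's pose just before it. camera_info takes no time and is no camera call; for the wrist camera it gives the pose at the moment of the call.
- r.job_done(): hands the job in; it is judged then, once.
The state is a dict: "t": time; "qpos": joint angles; "joint_vel": joint speeds; "tau": joint torques, N m; "position": TCP position; "tool_rot": TCP orientation; "ft_force": force on the tool from outside, world axes, zero at the start; "wrist_torque": the same for the moment, N m; "gripper_width": opening from 0.0 (shut) to 1.0 (fully open); "finger_force": force on a finger pad.
Only numpy, scipy, OpenCV 4.12 (cv2) and the standard library are available. Lean on these libraries where they do the work, as an engineer would, in place of code of your own. Each camera call takes 0.05 s, during which the arm holds its last target. There are 200 camera calls.

## Working session

There is one attempt and no reset: what is moved stays moved. The work goes in short steps, Python scripts to look and compute and a tool call to move; the robot and the scene stay as the last step left them, time stands still between calls to the robot, and variables do not carry over. Pictures are saved under pics/ and viewed, at most 10 in all, crops included, and the job is handed in when it is done.

Besides the shell and the picture viewer there is one more tool, called after "Emit:" as a command line: name --pt "numbers of a row" for each row, then --argument value for the rest. servo_tool: Moves the arm, as the interface text tells. Its arguments: {"type":"object","properties":{"deltas":{"type":"array","items":{"type":"array","items":{"type":"number"}}},"squeeze":{"type":"number"}},"required":["deltas"]}

```bash
mkdir -p pics; python3 - <<'E'
from station import r
import cv2
s=r.get_state(); print(s)
for n in("scene","top"):
    cv2.imwrite(f"pics/{n}0.png",r.snapshot(n)[:,:,::-1]); print(n,r.camera_info(n))
E
```

```text
{'t': 0.0, 'qpos': array([ 1.13078532,  0.33390577,  0.03987139,  1.46625342, -0.01339305,
        1.34329655, -0.0585185 ]), 'joint_vel': array([-8.43814686e-04,  9.54273108e-04, -1.36143648e-03, -3.60527522e-04,
        4.01332847e-05, -1.90741504e-03,  2.22033238e-03]), 'tau': array([ 7.35794620e-04, -6.58563781e+01,  1.36611320e+00, -4.05555975e+01,
        1.69070094e-02,  1.26169960e-02,  8.18915146e-05]), 'position': array([ 0.21708693, -0.61220338,  0.23043329]), 'tool_rot': array([-3.13999954e+00,  1.14459175e-04,  3.40779453e-01]), 'ft_force': array([-0.03540255, -0.07382879,  0.18610036]), 'wrist_torque': array([0.02538063, 0.01944864, 0.00632685]), 'finger_force': 0.0, 'gripper_width': 0.9987236575017928}
scene {'fx': 478.50000605972605, 'fy': 478.50000605972605, 'cx': 318.35049460871727, 'cy': 210.64042302257536, 'dist_coeffs': array([0.02293316, 0.        , 0.        , 0.        , 0.        ]), 'xyz': array([ 0.91028649, -0.57589999,  0.63827709]), 'rotation': array([-2.25352591, -0.01223375,  0.5386142 ])}
top {'fx': 515.3072251468741, 'fy': 515.3072251468741, 'cx': 318.7417479351415, 'cy': 196.66468828879005, 'dist_coeffs': array([-0.11080196,  0.        ,  0.        ,  0.        ,  0.        ]), 'xyz': array([ 0.40795889, -0.00218154,  1.10100752]), 'rotation': array([-2.98378818,  0.0261591 , -1.57208436])}
```

View pics/top0.png

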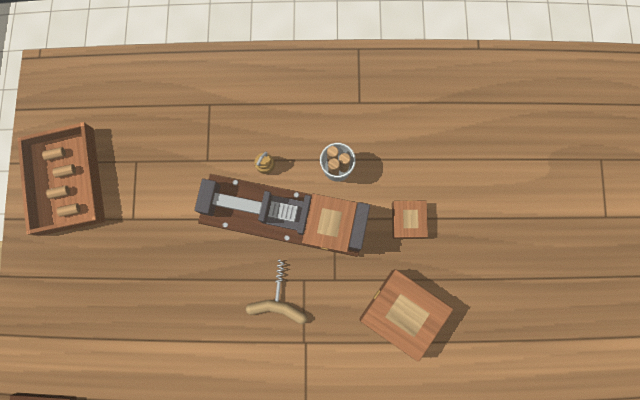

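View pics/scene0.png

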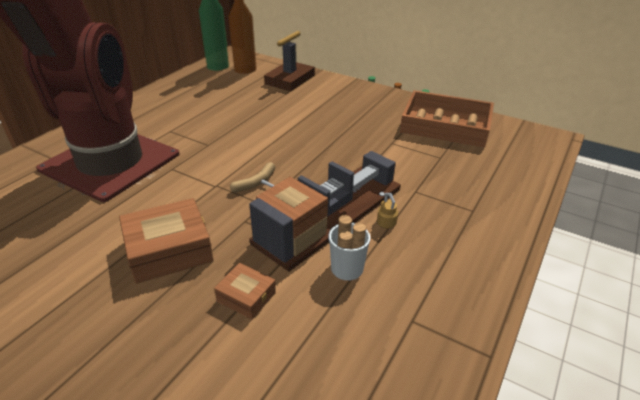

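The clamp with the middle-sized case is at (285,215) in the top view. The look-alikes are a small case at (410,218) and a large one at (407,315), both free on the counter. The case meant is the one held in the clamp, at (330,222). I'll confirm that in an enlarged crop.

```bash
cat > h.py <<'E'
import numpy as np,cv2
from scipy.spatial.transform import Rotation as R
def ray(ci,px):
    K=np.array([[ci['fx'],0,ci['cx']],[0,ci['fy'],ci['cy']],[0,0,1]])
    u=cv2.undistortPoints(np.array([[px]],float),K,np.array(ci['dist_coeffs']))[0,0]
    return np.array(ci['xyz']),R.from_euler('xyz',ci['rotation']).apply([u[0],u[1],1.])
def onplane(ci,px,z):
    o,d=ray(ci,px); return o+d*(z-o[2])/d[2]
E
python3 - <<'E'
import cv2
im=cv2.imread('pics/top0.png')[165:265,190:380]
cv2.imwrite('pics/topc.png',cv2.resize(im,None,fx=4,fy=4,interpolation=cv2.INTER_CUBIC))
im=cv2.imread('pics/scene0.png')[140:280,240:410]
cv2.imwrite('pics/scenec.png',cv2.resize(im,None,fx=4,fy=4,interpolation=cv2.INTER_CUBIC))
E
```

```text
(no output)
```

View pics/topc.png

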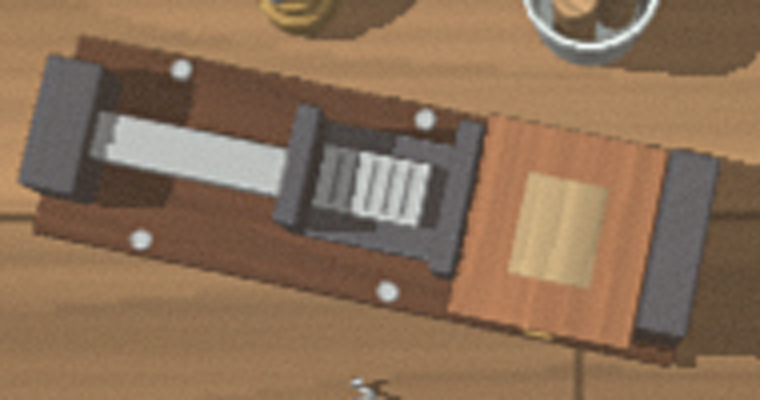

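View pics/scenec.png

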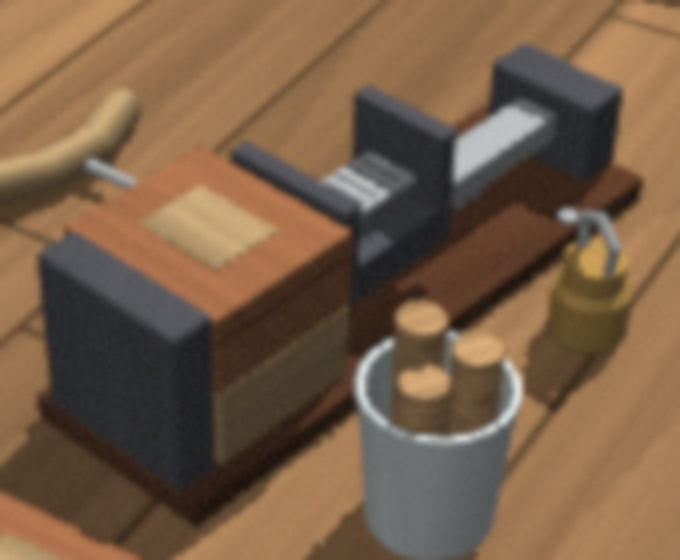

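The crop shows the middle-sized case clamped between the fixed jaw at crop (675,245) and the jaw plate at (457,197). The ribbed release plate is at (372,185) and the lug at (298,166). Next I'll measure them.

```bash
python3 - <<'E'
from h import *
from station import r
ci=r.camera_info('top'); cs=r.camera_info('scene')
P={'lug':(.106,[(300,104),(322,110),(296,231),(274,223)]),'jawpl':(.108,[(461,120),(485,124),(452,276),(430,271)]),
'fixed':(.108,[(670,150),(717,157),(685,342),(634,334)]),'board':(.016,[(80,36),(36,232),(668,366)]),'plate':(.078,[(325,145),(432,163),(416,228),(312,206)]),'endb':(.066,[(52,55),(104,65),(72,200),(22,186)])}
for k,(z,ps) in P.items():
    w=np.array([onplane(ci,((u+.5)/4-.5+190,(v+.5)/4-.5+165),z)[:2] for u,v in ps])
    print(k,w.mean(0).round(4),w.round(4).tolist())
# scene checks
S={'lug':(.106,[(362,88),(453,132)]),'jawpl':(.108,[(240,147),(358,212)]),'fixed':(.108,[(43,255),(68,235),(213,325),(178,345)]),'endb':(.066,[(525,45),(620,90),(585,105),(495,62)])}
for k,(z,ps) in S.items():
    w=np.array([onplane(cs,((u+.5)/4-.5+240,(v+.5)/4-.5+140),z)[:2] for u,v in ps])
    print('s',k,w.mean(0).round(4),w.round(4).tolist())
E
```

```text
lug [0.5478 0.1306] [[0.579, 0.1301], [0.5759, 0.1192], [0.5162, 0.1312], [0.5202, 0.142]]
jawpl [0.5322 0.0525] [[0.5702, 0.0507], [0.5682, 0.039], [0.4939, 0.0549], [0.4964, 0.0655]]
fixed [ 0.5084 -0.0537] [[0.5549, -0.0511], [0.5513, -0.0739], [0.4617, -0.0572], [0.4656, -0.0327]]
board [0.5375 0.1644] [[0.6327, 0.263], [0.5258, 0.2835], [0.4542, -0.0532]]
plate [0.5421 0.0974] [[0.5628, 0.1209], [0.5534, 0.0668], [0.5206, 0.0747], [0.5319, 0.127]]
endb [0.5751 0.2583] [[0.6124, 0.2652], [0.6069, 0.2376], [0.5368, 0.2521], [0.5441, 0.2784]]
s lug [0.5485 0.1313] [[0.5199, 0.1364], [0.5771, 0.1261]]
s jawpl [0.5342 0.0504] [[0.4971, 0.058], [0.5712, 0.0429]]
s fixed [ 0.5119 -0.0594] [[0.4676, -0.0589], [0.4683, -0.0413], [0.5585, -0.0595], [0.5531, -0.0781]]
s endb [0.5744 0.2573] [[0.5465, 0.2763], [0.6105, 0.2623], [0.6005, 0.2389], [0.5402, 0.2516]]
```

Emit:
servo_tool --pt "-1 3 -1.5 0 0 0 0" --pt "-1 4.6 -2.5 0 0 0 0" --pt "-1 4.6 -2.5 0 0 0 0" --pt "-1 4.6 -2.5 0 0 0 0" --pt "-1 4.6 -2.5 0 0 0 0" --pt "-1 4.6 -2.5 0 0 0 0" --pt "-1 4.6 -2.5 0 0 0 0" --pt "-1 4.6 -2.5 0 0 0 0" --squeeze 40

```text
t: 1.1
position: [0.4863, -0.3144, 0.2311]
tool_rot: [-3.141, 0.0, 0.341]
ft_force: [0.4, -0.8, -0.6]
gripper_width: 0.0
finger_force: 0.0
```

Emit:
servo_tool --pt "-1 0 0 0 0 0 -1.47" --pt "-1 0 0 0 0 0 -1.47" --pt "-1 0 0 0 0 0 -1.47" --pt "-1 0 0 0 0 0 -1.47" --pt "-1 0 0 0 0 0 -1.47" --pt "-1 0 0 0 0 0 -1.47" --pt "-1 0 0 0 0 0 -1.47" --pt "-1 0 0 0 0 0 -1.47"

```text
t: 2.1
position: [0.4853, -0.3158, 0.2309]
tool_rot: [-3.141, -0.0, 1.371]
ft_force: [0.4, 0.3, 0.3]
gripper_width: -0.001
finger_force: 0.0
```

Emit:
servo_tool --pt "-1 5.6 -0.4 0 0 0 0" --pt "-1 5.6 -0.4 0 0 0 0" --pt "-1 5.6 -0.4 0 0 0 0" --pt "-1 5.6 -0.4 0 0 0 0" --pt "-1 5.6 -0.4 0 0 0 0" --pt "-1 5.6 -0.4 0 0 0 0" --pt "-1 5.6 -0.4 0 0 0 0" --pt "-1 2.7 0 0 0 0 0"

```text
t: 3.1
position: [0.5423, 0.1039, 0.2312]
tool_rot: [-3.141, -0.001, 1.371]
ft_force: [0.5, -1.1, 0.2]
gripper_width: 0.002
finger_force: 0.0
```

Emit:
servo_tool --pt "-1 0 0 1.5 0 0 0" --pt "-1 0 0 1.5 0 0 0" --pt "-1 0 0 1.5 0 0 0" --pt "-1 0 0 1.5 0 0 0" --pt "-1 0 0 1.5 0 0 0" --pt "-1 0 0 1.5 0 0 0" --pt "-1 0 0 1.0 0 0 0" --pt "-1 0 0 0 0 0 0"

```text
t: 4.1
position: [0.5424, 0.1001, 0.1305]
tool_rot: [-3.14, 0.0, 1.367]
ft_force: [-0.7, -0.0, -0.1]
gripper_width: 0.001
finger_force: 0.0
```

```bash
python3 - <<'E'
from station import r
import cv2
print(r.get_state()['position'],r.get_state()['qpos'])
t=r.snapshot('top')[:,:,::-1][150:270,180:380]; s=r.snapshot('scene')[:,:,::-1][110:230,270:470]
w=r.snapshot('wrist')[:,:,::-1]
o=cv2.vconcat([cv2.hconcat([cv2.resize(t,(400,240)),cv2.resize(s,(400,240))]),cv2.copyMakeBorder(cv2.resize(w,(560,350)),0,0,0,240,0)])
cv2.imwrite('pics/a1.png',o)
E
```

```text
[0.54244208 0.10005246 0.13051452] [ 0.26758121  0.27130801 -0.61012744  1.80396896  0.17092744  1.12054345
 -0.60400485]
```

View pics/a1.png

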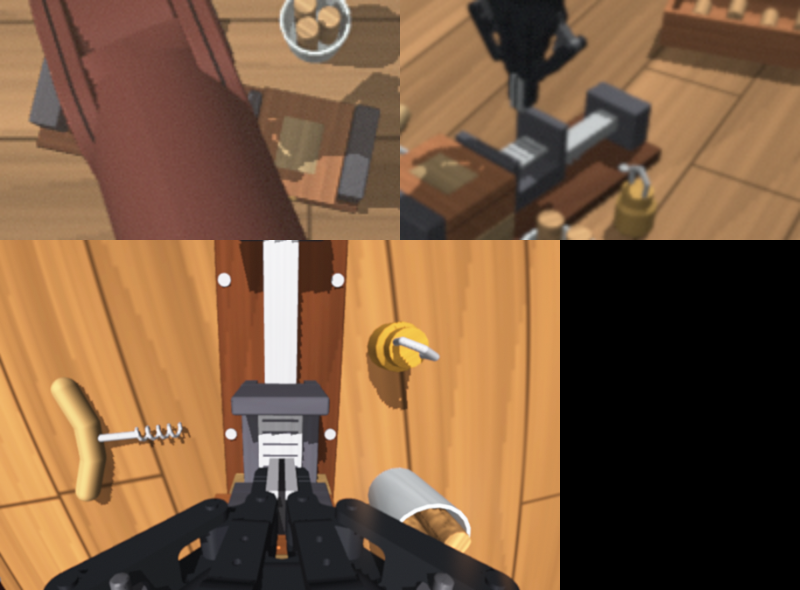

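Wrist view: the closed fingers at (283,465) sit over the ribbed plate, centred on the bar, with the lug ahead at (282,395). I'll lower them.

Emit:
servo_tool --pt "-1 0 0 1 0 0 0" --pt "-1 0 0 1 0 0 0" --pt "-1 0 0 1 0 0 0" --pt "-1 0 0 1 0 0 0" --pt "-1 0 0 0.8 0 0 0" --pt "-1 0 0 0.5 0 0 0" --pt "-1 0 0 0.4 0 0 0" --pt "-1 0 0 0 0 0 0"

```text
t: 5.25
position: [0.5427, 0.1001, 0.0744]
tool_rot: [-3.141, 0.0, 1.367]
ft_force: [-2.3, -0.4, 5.1]
gripper_width: 0.005
finger_force: 1.9
```

Emit:
servo_tool --pt "-1 0 0 0.2 0 0 0" --pt "-1 0 0 0.2 0 0 0" --pt "-1 0 0 0.2 0 0 0" --pt "-1 0 0 0.1 0 0 0" --pt "-1 0 0 0.1 0 0 0" --pt "-1 0 0 0 0 0 0" --pt "-1 0 0 0 0 0 0" --pt "-1 0 0 0 0 0 0"

```text
t: 6.25
position: [0.5435, 0.1017, 0.0688]
tool_rot: [3.14, -0.001, 1.368]
ft_force: [-10.4, 1.7, 28.1]
gripper_width: -0.001
finger_force: 13.8
```

Emit:
servo_tool --pt "-1 0 0 -0.12 0 0 0" --pt "-1 0.3 0 0 0 0 0" --pt "-1 0.4 0 0 0 0 0" --pt "-1 0.5 0 0 0 0 0" --pt "-1 0.5 0 0 0 0 0" --pt "-1 0.5 0 0 0 0 0" --pt "-1 0.5 0 0 0 0 0" --pt "-1 0.5 0 0 0 0 0"

```text
t: 7.25
position: [0.5498, 0.1324, 0.069]
tool_rot: [3.14, -0.001, 1.367]
ft_force: [-7.5, -0.2, 18.0]
gripper_width: -0.002
finger_force: 8.4
```

Emit:
servo_tool --pt "-1 0.6 0 0 0 0 0" --pt "-1 0.7 0 0 0 0 0" --pt "-1 0.7 0 0 0 0 0" --pt "-1 0.7 0 0 0 0 0" --pt "-1 0.7 0 0 0 0 0" --pt "-1 0.7 0 0 0 0 0" --pt "-1 0.7 0 0 0 0 0" --pt "-1 0.5 0 0 0 0 0"

```text
t: 8.25
position: [0.5608, 0.1846, 0.0691]
tool_rot: [3.14, -0.001, 1.368]
ft_force: [-5.2, -0.7, 14.9]
gripper_width: -0.002
finger_force: 7.6
```

Emit:
servo_tool --pt "-1 0.4 0 0 0 0 0" --pt "-1 0.4 0 0 0 0 0" --pt "-1 0.4 0 0 0 0 0" --pt "-1 0.4 0 0 0 0 0" --pt "-1 0.3 0 0 0 0 0" --pt "-1 0.3 0 0 0 0 0" --pt "-1 0.2 0 0 0 0 0" --pt "-1 0.2 0 0 0 0 0"

```text
t: 9.25
position: [0.5657, 0.2078, 0.0689]
tool_rot: [3.141, 0.002, 1.366]
ft_force: [-9.1, -10.8, 21.0]
gripper_width: 0.003
finger_force: 10.8
```

Emit:
servo_tool --pt "-1 0.2 0 0 0 0 0" --pt "-1 0.2 0 0 0 0 0" --pt "-1 0.2 0 0 0 0 0" --pt "-1 0.2 0 0 0 0 0" --pt "-1 0 0 0 0 0 0" --pt "-1 0 0 0 0 0 0" --pt "-1 0 0 0 0 0 0" --pt "-1 0 0 0 0 0 0"

```text
t: 10.25
position: [0.5686, 0.2145, 0.069]
tool_rot: [3.139, 0.002, 1.365]
ft_force: [-3.4, -7.7, 15.5]
gripper_width: 0.004
finger_force: 7.9
```

```bash
python3 - <<'E'
from station import r
import cv2
t=r.snapshot('top')[:,:,::-1][150:270,180:380]; s=r.snapshot('scene')[:,:,::-1][110:230,270:470]
w=r.snapshot('wrist')[:,:,::-1]
o=cv2.vconcat([cv2.hconcat([cv2.resize(t,(400,240)),cv2.resize(s,(400,240))]),cv2.copyMakeBorder(cv2.resize(w,(560,350)),0,0,0,240,0)])
cv2.imwrite('pics/a2.png',o)
E
```

```text
(no output)
```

View pics/a2.png

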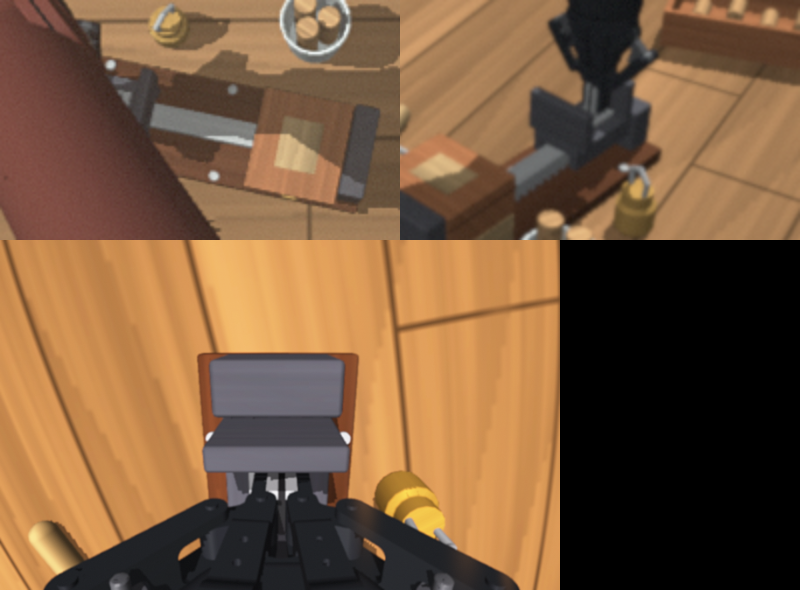

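The jaw is now far back, with the lug at wrist (278,455) up against the end block. The tip slid along the plate under about 8 N, well above the 1.5 N drag, so the jaw looks home. I'll push on into the lug to make sure.

Emit:
servo_tool --pt "-1 0.2 0 0 0 0 0" --pt "-1 0.2 0 0 0 0 0" --pt "-1 0.2 0 0 0 0 0" --pt "-1 0.1 0 0 0 0 0" --pt "-1 0.1 0 0 0 0 0" --pt "-1 0 0 0 0 0 0" --pt "-1 0 0 0 0 0 0" --pt "-1 0 0 0 0 0 0"

```text
t: 11.4
position: [0.5703, 0.2217, 0.0689]
tool_rot: [3.139, 0.003, 1.365]
ft_force: [-2.2, -10.0, 15.5]
gripper_width: -0.003
finger_force: 8.7
```

Emit:
servo_tool --pt "-1 0.2 0 0 0 0 0" --pt "-1 0.1 0 0 0 0 0" --pt "-1 0.1 0 0 0 0 0" --pt "-1 0.1 0 0 0 0 0" --pt "-1 0 0 0 0 0 0" --pt "-1 0 0 0 0 0 0" --pt "-1 0 0 0 0 0 0" --pt "-1 0 0 0 0 0 0"

```text
t: 12.4
position: [0.5703, 0.2217, 0.0689]
tool_rot: [3.141, 0.01, 1.362]
ft_force: [-13.6, -26.8, 29.4]
gripper_width: 0.001
finger_force: 22.2
```

Same position with the force up to 27 N, so the jaw is firmly home. I'll lift straight up while still lightly against the lug, so the plate springs up and locks before I come away.

Emit:
servo_tool --pt "-1 -0.25 0 0 0 0 0" --pt "-1 0 0 -0.2 0 0 0" --pt "-1 0 0 -0.3 0 0 0" --pt "-1 0 0 -0.4 0 0 0" --pt "-1 0 0 -0.4 0 0 0" --pt "-1 0 0 -0.4 0 0 0" --pt "-1 0 0 0 0 0 0" --pt "-1 0 0 0 0 0 0"

```text
t: 13.4
position: [0.5683, 0.2222, 0.0826]
tool_rot: [-3.139, 0.007, 1.364]
ft_force: [-2.5, -11.5, -1.1]
gripper_width: -0.002
finger_force: 6.3
```

Emit:
servo_tool --pt "-1 -0.5 0 0 0 0 0" --pt "-1 -0.5 0 0 0 0 0" --pt "-1 0 0 -1 0 0 0" --pt "-1 0 0 -2 0 0 0" --pt "-1 0 0 -3 0 0 0" --pt "-1 0 0 -3 0 0 0" --pt "-1 0 0 -3 0 0 0" --pt "-1 0 0 -3 0 0 0"

```text
t: 14.4
position: [0.5671, 0.2179, 0.2375]
tool_rot: [3.14, -0.001, 1.368]
ft_force: [0.2, -0.2, 0.3]
gripper_width: 0.001
finger_force: 0.0
```

Emit:
servo_tool --pt "-1 -4 0 -1 0 0 0" --pt "-1 -5 0 0 0 0 0" --pt "-1 -5 0 0 0 0 0" --pt "-1 -5 0 0 0 0 0" --pt "-1 -5 0 0 0 0 0" --pt "-1 -5 0 0 0 0 0" --pt "-1 -5 0 0 0 0 0" --pt "-1 -3 0 0 0 0 0"

```text
t: 15.4
position: [0.4919, -0.1474, 0.2464]
tool_rot: [3.139, 0.001, 1.365]
ft_force: [0.0, 0.2, -0.5]
gripper_width: 0.005
finger_force: 0.0
```

```bash
python3 - <<'E'
from station import r
import cv2
print(r.get_state()['ft_force'])
t=r.snapshot('top')[:,:,::-1][130:280,180:380]; s=r.snapshot('scene')[:,:,::-1][110:260,240:440]
cv2.imwrite('pics/a3.png',cv2.hconcat([cv2.resize(t,(400,300)),cv2.resize(s,(400,300))]))
E
```

```text
[ 0.02073748  0.23218953 -0.46306166]
```

View pics/a3.png

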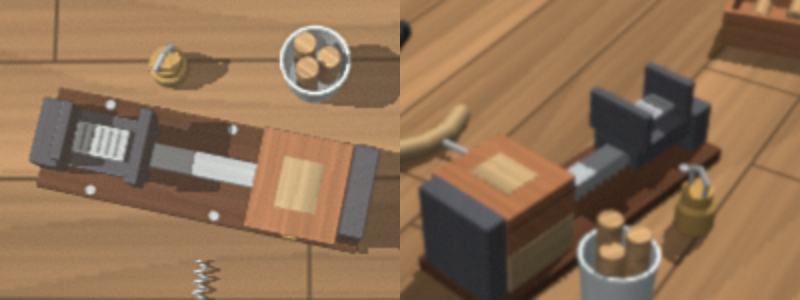

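The jaw is home against the end block at top crop (65,135), the plate is up, and the case at (300,185) is still in place. The cup, lock and corkscrew haven't moved.

```bash
python3 -c "
from station import r
print(r.job_done())"
```

```text
the job is handed in; nothing more can be done
None
```

The clamp is open and the job handed in after about 15 s: the jaw is home against the end block, the release plate was let up, the case still stands on its rests, and nothing else was disturbed.

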